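# Open the child-safe keeper at the sweetener bay and hold its gate wide

## Robot

A 6-joint arm with a two-finger parallel gripper is mounted at the origin on the work surface. World frame = base frame: x ahead of the robot, y to its left, z up, the work surface at z = 0. Lengths are in m, angles in rad, forces in N, time in s.
With the tool pointing down it reaches from about 0.375 to 0.925 m from the base axis. Payload 5.7 kg.
Tool frame: the origin (TCP) lies at the very end of the fingers, on their centre line; the grasp point (between the pads) lies 19 mm behind it; z points along the fingers, y is the direction in which the jaws open and shut (so a half turn about z gives the same grasp; the last joint's range is limited). The gripper opens to 85 mm and grips with 20 to 120 N. Pads are 22 mm wide; open, the fingers measure 114 mm over their backs; the gripper's body (76 mm by 85 mm) begins 54 mm behind the grasp point. The pads swing forward as they close: fully open they stand 13 mm farther back than shut.
Start: joints at [-1.235, 0.359, 1.51, -0, 1.272, -0.115], TCP at [0.261, -0.54, 0.231] pointing down, gripper open.
Joint ranges: [-2.97, 2.97], [-1.01, 2.36], [0.21, 2.38], [-0.96, 4.11], [0.2, 2.71], [-2.98, 2.98]. Speed limits (rad/s): [2.39, 2.39, 3.14, 3.14, 3.14, 3.14].

## Interface

Orientations are given as [roll, pitch, yaw] about the fixed x, y, z axes, in that order (R = Rz(yaw) Ry(pitch) Rx(roll)).
In Python, from workcell import env gives the robot as it stands. The module is installed in compiled form; this text tells all that it offers.
- The arm moves only by the shell command python3 -m inch 'ROWS' [OPENING]. ROWS is JSON, a list of rows, each an object with "delta_pos": the shift along the world's x, y, z in m, a list of three; "turn": the turn about the world's z in rad. In form: [{"delta_pos": [tx, ty, tz], "turn": turn}, ...]. A call has 1 to 12 rows; each row is the pose to reach, as a shift and turn from the pose commanded when the call began; what a row does not reach only later rows make up. A row lasts 1/8 s, in which the tool goes at most 62.5 mm and 10.7 degrees, less where a joint would pass 70% of its speed; a pose out of reach is approached as far as the arm can. A call with a gripper value outside its range is refused whole. OPENING is the gripper's target within -1 to 1 (fully open at 1, half-way at 0, shut at -1), set as the call begins (- or left out, the last holds). The fingers move at their own pace and stop on an object; the grip force is fixed at half the most. Time passes only in rows, so rows that repeat a pose let the fingers close. It gives the time, the measured TCP pose, the force and the opening at its end, in the units of the state.
- env.get_state(): the state, without advancing time (a new reading comes with each control period).
- env.snapshot(name): name is "scene" or "top"; returns a dict with "frame" (384x512x3 uint8, blue, green, red), "depth" (384x512 float32, m along the optical axis (not along the pixel's ray), 0 where there is no reading), "vertical_fov" (degrees; the focal length in pixels is half the picture's height over the tangent of half this angle, whatever the lens; pixels are square), "cx", "cy" (the principal point, pixels), "R" (3x3) and "t" (3): a world point X has camera coordinates R X + t. Camera axes: x right, y down, z forward; pixel columns grow to the right and rows downward; lengths in m; the calibration is good to about 2 mm. A picture is of the moment at which its call begins.
- env.finish_job(): hands the job in, once; it reports no verdict.
The state is a dict: "time_s": time; "q": joint angles; "joint_vel": joint speeds; "tau": joint torques, N m; "tcp_pos": TCP position; "tcp_rot": TCP orientation; "contact_force": force on the tool from outside, world axes, zero at the start; "torque": the same for the moment, N m; "grip_width": finger opening in m.
Only numpy, scipy, OpenCV 4.12 (cv2) and the standard library are available. Lean on these libraries where they do the work, as an engineer would, in place of code of your own. Each camera call takes 0.05 s, during which the arm holds its last target.

## Task

The white two-bay child-safe keeper holds the sweetener dispenser (white, green push top) behind one gate and an egg cup behind the other. Squeeze the red catch shut, then the blue catch shut, then swing the gate in front of the dispenser past its detent until it stands about square to the keeper's front, and finish still holding it open there, because it springs back if let go; leave the other gate closed and disturb nothing else.

Things in the scene. Friction and masses are not known exactly. Their poses are not given: they have to be found in the camera images.
- keeper: white plastic keeper fixed to the worktop, 140 deep (its x) x 270 wide (its y) x 90 high, roof of thin wires with a solid deck in the middle; a wall at its y = 0 parts it into a left bay (+y) and a right bay (-y). Origin: centre of the underside; its z is up; its front, with the two gates, faces its -x, roughly to the robot. The catches stand on the deck, whose top is at z = 90.
- red_catch (a joint): red catch on the rear of the deck: a red tab (10 thick, 22 wide, z = 91 to 130) that slides 12 mm towards the keeper's -x, towards a fixed white post. 0 = out, 0.012 m = squeezed shut. Needs about 4 N to move, stays where it is left. It must be at least 9 mm in before the blue catch can move.
- red_tab (a point): the moving red tab. The point lies in the middle of the tab's thickness and width, at z = 115. Its outer (rear) face is 5 mm to the keeper's +x of it. A low red bar (up to z = 96) runs forward from its foot.
- red_post: fixed white post of the red catch, 8 thick (x), 22 wide (y), z = 90 to 130. Origin: its middle, at the deck's top; its outer (front) face is 4 mm to the keeper's -x. Over the outer faces tab and post measure 44 mm when out, 32 mm when squeezed shut.
- red_squeeze (a point): fixed point midway between the outer faces of the red tab and post once squeezed shut, at z = 115: squeeze here along the keeper's x.
- blue_catch (a joint): blue catch on the front of the deck: a blue tab (10 thick, 20 wide, z = 91 to 130) that slides 12 mm towards the keeper's +y, towards a fixed white post. 0 = out, 0.012 m = squeezed shut. Needs about 4 N to move, stays where it is left; blocked by the red catch while that is out. It carries a blue comb in front (up to z = 103), which bars both gates until the catch is at least 10 mm in.
- blue_tab (a point): the moving blue tab with its comb. The point lies in the middle of the tab's thickness and width, at z = 115. Its outer face is 5 mm to the keeper's -y of it.
- blue_post: fixed white post of the blue catch, 20 wide (x), 8 thick (y), z = 90 to 130. Origin: its middle, at the deck's top; its outer face is 4 mm to the keeper's +y. Over the outer faces tab and post measure 44 mm when out, 32 mm when squeezed shut.
- blue_squeeze (a point): fixed point midway between the outer faces of the blue tab and post once squeezed shut, at z = 115: squeeze here along the keeper's y.
- gate_left (a joint): hinge of the left gate (+y bay), upright axis at the keeper's front left corner; 0 = closed, grows as the free end swings out to the keeper's -x; stop at 1.75 rad. A spring closes it (about 2 N at the pull). A detent resists between about 0.45 and 1.05 rad (up to about 7 N at the pull, spring included); if let go beyond, it falls back to about 1 rad.
- gate_right (a joint): hinge of the right gate (-y bay), mirror image of the left one: upright axis at the front right corner, 0 = closed, grows as the free end swings out to the keeper's -x; same spring, detent and stop.
- hinge_left (a point): point on the left gate's hinge axis, at z = 115 (the steel pin itself ends at z = 94). The gate is a steel wire frame 110 wide, z = 9 to 83, with a stud up to z = 98 at its free end.
- hinge_right (a point): the same point on the right gate's hinge axis.
- pull_left (a point): point on the axis of the left gate's pull, at z = 115: a green upright round peg, 14 in diameter, standing free from z = 90 to 130, 77 from the hinge axis along the gate and 8 in front of it.
- pull_right (a point): the same point on the right gate's pull.
- dispenser: sweetener dispenser, white block 18 x 34 x 60 high with a green push top, loose, standing in the left or the right bay. Origin: centre of the underside.
- egg_cup_a: blue ceramic egg cup, 48 in diameter, 52 high, loose, standing in the other bay. Origin: centre of the underside.
- egg_cup_b: blue ceramic egg cup like the other, standing on the worktop. Origin: centre of the underside.
- kettle: steel kettle, 155 in diameter, 200 high, on its black base (18 high) to the left. Origin: centre of the underside.
- teapot: squat brown teapot, 152 in diameter, 128 high, to the right. Origin: centre of the underside.
- scoop: red plastic tea scoop, 120 long, lying on the worktop. Origin: under its bowl.
Not all that is in view belongs to the job. Of the things shaped like the dispenser, the white one is meant.

How it is judged:
On the way, in this order (a step that is already met when the one before it is completed fails the run):
1. the red catch is squeezed shut between the fingers, the blue one still out (value of joint red_catch above 0.009 m and value of joint blue_catch below 0.004 m and contact force between the fingers and red_catch above 0.5 N and contact force between the fingers and red_post above 0.5 N), for 0.1 s.
2. the blue catch is squeezed shut between the fingers, both gates still closed (value of joint blue_catch above 0.0095 m and value of joint each of gate_left, gate_right below 0.15 rad and contact force between the fingers and blue_catch above 0.5 N and contact force between the fingers and blue_post above 0.5 N), for 0.1 s.
3. the gate in front of the dispenser is past its detent (((y of dispenser in the frame of keeper above 0.02 m and value of joint gate_left above 1.1 rad) or (y of dispenser in the frame of keeper below -0.02 m and value of joint gate_right above 1.1 rad))), for 0.05 s.
At the end, for the whole second after the job is handed in: The gate of the bay with the dispenser stands still at more than 1.3 rad (about 75 degrees), held there by the fingers (more than 0.5 N on that gate); the other gate is below 0.15 rad; both catches are still squeezed in (more than 6 mm) (value of joint each of red_catch, blue_catch above 0.006 m and ((y of dispenser in the frame of keeper above 0.02 m and value of joint gate_left above 1.3 rad and velocity of joint gate_left between -0.1 and 0.1 rad/s and contact force between the fingers and gate_left above 0.5 N and value of joint gate_right below 0.15 rad) or (y of dispenser in the frame of keeper below -0.02 m and value of joint gate_right above 1.3 rad and velocity of joint gate_right between -0.1 and 0.1 rad/s and contact force between the fingers and gate_right above 0.5 N and value of joint gate_left below 0.15 rad))); the arm keeps its last pose, push and grip.
It fails at once if the gate of the egg cup's bay is opened ((y of dispenser in the frame of keeper above 0.02 m and value of joint gate_right above 0.25 rad) or (y of dispenser in the frame of keeper below -0.02 m and value of joint gate_left above 0.25 rad)).
It fails at once if the dispenser or something standing about is disturbed (moved more than 30 mm) (distance of any of dispenser, egg_cup_a, egg_cup_b, kettle, teapot, scoop from where it was at the start of the episode above 0.03 m).
It also fails if it takes over 54 s, if anything falls off the work surface, if the arm or the gripper's body presses on something with over 40 N, if the wrist force passes 120 N, or if a joint passes its speed limit or range.

## Working session

There is one attempt and no reset: what is moved stays moved. The work goes in short steps, Python scripts to look and compute and a shell command to move; the robot and the scene stay as the last step left them, time stands still between calls to the robot, and variables do not carry over. Pictures are saved under pics/ and viewed, and the job is handed in when it is done.

```bash
mkdir -p pics; python3 - <<'E'
from workcell import env
import cv2,pickle
s=env.get_state(); print(s)
for n in("scene","top"):
    d=env.snapshot(n); pickle.dump(d,open(n+".pkl","wb")); cv2.imwrite(f"pics/{n}0.png",d["frame"])
    print(n,d["vertical_fov"],d["cx"],d["cy"],d["R"],d["t"],(d["depth"]>0).mean())
E
```

```text
{'time_s': 0.0, 'q': array([-1.23509754e+00,  3.59511399e-01,  1.51144257e+00,  7.51904532e-06,
        1.27252118e+00, -1.15128318e-01]), 'joint_vel': array([1.13060608e-03, 3.03028104e-04, 1.70340219e-04, 4.49692997e-05,
       3.70272988e-04, 7.72344153e-05]), 'tau': array([-1.29366173e-03, -5.27622914e+01, -2.78615248e+01, -3.39516300e-04,
        1.30013376e-02, -1.91892347e-06]), 'tcp_pos': array([ 0.26117657, -0.53940331,  0.23044594]), 'tcp_rot': array([-3.13972345e+00, -2.23384943e-04,  4.50824679e-01]), 'contact_force': array([ 0.84605951,  0.41600201, -0.12136488]), 'torque': array([-0.02248908, -0.01239163, -0.02129374]), 'grip_width': 0.08543085600268017}
scene 49.56049491576251 255.81304467332814 186.68897186458648 [[-0.6998841   0.71415716 -0.01190826]
 [ 0.51547201  0.49348864 -0.70054091]
 [-0.49441972 -0.49643582 -0.71351288]] [ 0.39527521 -0.20491663  1.77714868] 0.9943949381510416
top 56.19577636472321 254.98332600039143 189.53628784161413 [[-0.00775618 -0.99984762 -0.0156387 ]
 [-0.98402531  0.01041323 -0.17772382]
 [ 0.17785958  0.01401042 -0.98395614]] [-1.43831013e-05  5.80454255e-01  1.00692293e+00] 0.9961954752604166
```

View pics/scene0.png

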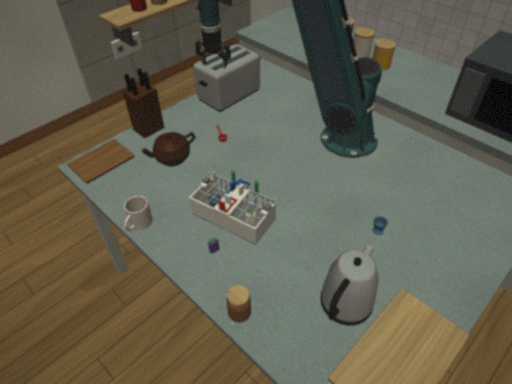

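View pics/top0.png

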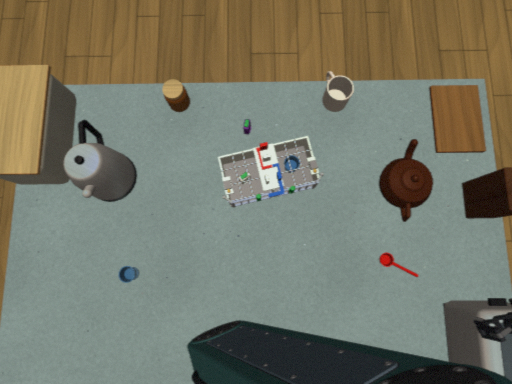

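The top view shows the keeper at about (270,172), the kettle at (100,172), the teapot at (406,182), the loose egg cup at (128,273), the scoop at (386,260), and a dark dispenser-like block outside at (247,126). I'll crop in on the keeper next.

```bash
python3 - <<'E'
import cv2,pickle
t=pickle.load(open("top.pkl","rb"))["frame"]; s=pickle.load(open("scene.pkl","rb"))["frame"]
cv2.imwrite("pics/c_top.png",cv2.resize(t[110:220,205:335],None,fx=6,fy=5.4,interpolation=cv2.INTER_CUBIC)) if 0 else cv2.imwrite("pics/c_top.png",cv2.resize(t[115:215,205:335],None,fx=6,fy=6,interpolation=cv2.INTER_CUBIC))
cv2.imwrite("pics/c_sc.png",cv2.resize(s[160:260,175:295],None,fx=6,fy=6,interpolation=cv2.INTER_CUBIC))
E
```

```text
(no output)
```

View pics/c_top.png

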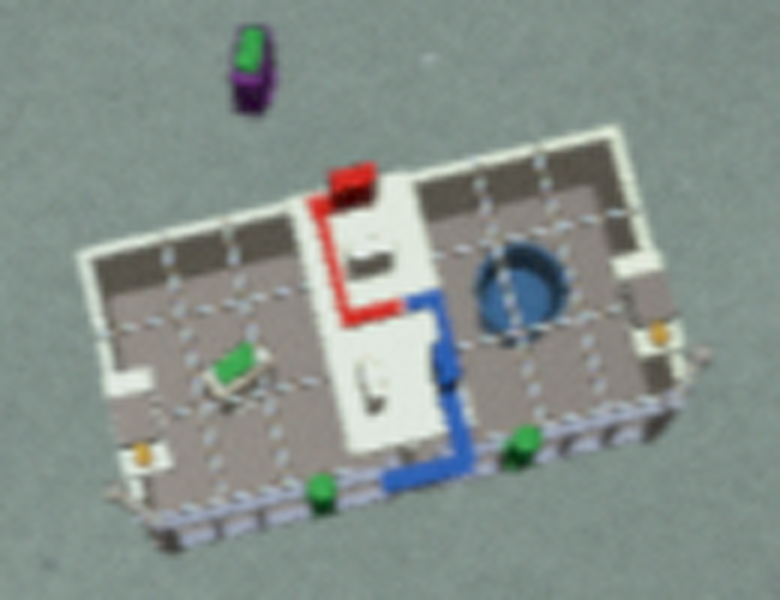

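View pics/c_sc.png

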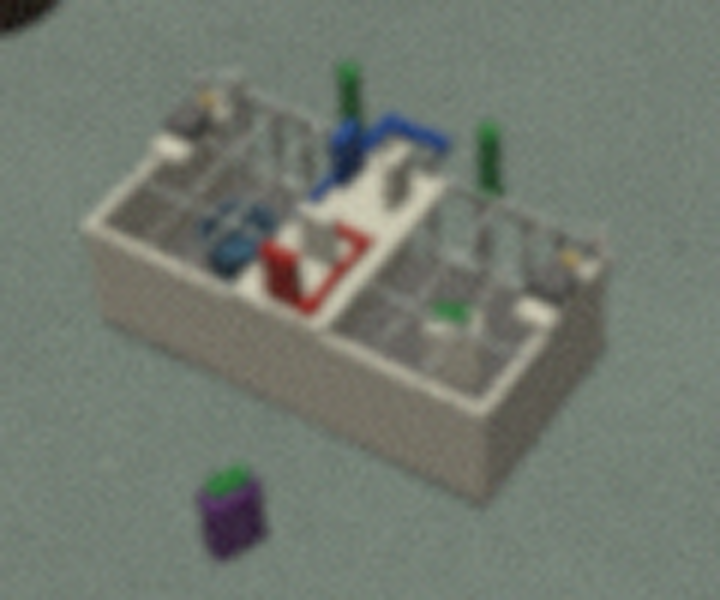

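Candidates for the dispenser:
- White block with a green top inside the +y (left) bay, top-view pixel (244,176).
- Purple block with a green top outside, pixel (247,126), which is a decoy.
- Green pegs at (258,197) and (292,189), which are the gate pulls.

The crop confirms that the white one is in the left bay, so gate_left is the gate to open. Next I'll measure.

```bash
cat > h.py <<'E'
import numpy as np,cv2,pickle
def K(d): return 384/2/np.tan(np.radians(d["vertical_fov"])/2)
def cloud(d):
    f=K(d); v,u=np.mgrid[:384,:512]; z=d["depth"]
    c=np.stack([(u-d["cx"])/f*z,(v-d["cy"])/f*z,z],-1)
    return (c-d["t"])@d["R"]
def ray(d,u,v,z):
    C=-d["R"].T@d["t"]; r=d["R"].T@np.array([(u-d["cx"])/K(d),(v-d["cy"])/K(d),1])
    return C+r*(z-C[2])/r[2]
def proj(d,X):
    c=np.asarray(X)@d["R"].T+d["t"]; return c[...,:2]/c[...,2:]*K(d)+[d["cx"],d["cy"]]
E
python3 - <<'E'
from h import *
for n in("top","scene"):
    d=pickle.load(open(n+".pkl","rb")); X=cloud(d); print(n,"cam",-d["R"].T@d["t"])
    h=cv2.cvtColor(d["frame"],cv2.COLOR_BGR2HSV); H,S,V=[h[...,i].astype(int) for i in range(3)]
    reg=(X[...,0]>.4)&(X[...,0]<.9)&(np.abs(X[...,1])<.25)
    M={"red":((H<8)|(H>172))&(S>150),"blue":(H>105)&(H<125)&(S>140),"green":(H>45)&(H<75)&(S>130)}
    for k,m in M.items():
        nn,l,st,c=cv2.connectedComponentsWithStats((m&reg).astype(np.uint8))
        for i in range(1,nn):
            if st[i,4]<4: continue
            P=X[l==i]; t=P[(P[:,2]>.122)]
            print(k,c[i].round(1),st[i,4],"zmax",P[:,2].max().round(3),"n top",len(t),t.mean(0).round(4) if len(t) else P.mean(0).round(4), (np.ptp(t,axis=0).round(3) if len(t) else ""))
            if len(t): print('    rays', [ (ray(d,*p[::-1],.13)).round(4)[:2].tolist() for p in [np.argwhere((l==i)&(X[...,2]>.122)).mean(0)]])
    w=reg&(S<70)&(X[...,2]>.122)&(X[...,2]<.14)
    nn,l,st,c=cv2.connectedComponentsWithStats(w.astype(np.uint8))
    for i in range(1,nn): print("white top",c[i].round(1),st[i,4],X[l==i].mean(0).round(4))
E
```

```text
top cam [ 0.39209067 -0.0201662   1.09392831]
red [261.9 146.4] 52 zmax 0.134 n top 29 [ 0.6932 -0.0297  0.1293] [0.013 0.017 0.011]
    rays [[0.693, -0.0297]]
red [265.8 166.8] 18 zmax 0.1 n top 0 [ 0.6382 -0.0374  0.0955] 
blue [276.1 165.3] 11 zmax 0.099 n top 0 [ 0.6422 -0.0667  0.0958] 
blue [277.8 186.9] 94 zmax 0.134 n top 19 [ 0.6059 -0.0723  0.1302] [0.02  0.006 0.006]
    rays [[0.606, -0.0723]]
green [246.4 123. ] 22 zmax 0.064 n top 0 [0.7839 0.019  0.0601] 
green [243.9 175.1] 17 zmax 0.07 n top 0 [0.6211 0.0266 0.0662] 
green [291.9 188.9] 24 zmax 0.134 n top 18 [ 0.569  -0.108   0.1301] [0.012 0.011 0.008]
    rays [[0.569, -0.108]]
green [258.3 196.6] 17 zmax 0.133 n top 14 [ 0.5476 -0.0149  0.1299] [0.011 0.008 0.008]
    rays [[0.5476, -0.0149]]
white top [259.  144.5] 2 [ 0.6945 -0.0186  0.1276]
white top [265.8 156.1] 27 [ 0.6605 -0.0371  0.1281]
white top [276.  172.5] 2 [ 0.6142 -0.0647  0.1257]
white top [266.1 177.8] 22 [ 0.5987 -0.0373  0.1295]
white top [277. 177.] 1 [ 0.6019 -0.0673  0.124 ]
white top [290. 187.] 1 [ 0.5725 -0.1019  0.1291]
white top [256. 194.] 1 [ 0.5539 -0.0091  0.1305]
scene cam [1.26093297 0.70107567 1.12917302]
red [222.1 205.6] 34 zmax 0.134 n top 15 [ 0.6977 -0.0254  0.1275] [0.007 0.021 0.012]
    rays [[0.6991, -0.0236]]
blue [236.6 182.8] 43 zmax 0.132 n top 12 [ 0.6085 -0.0675  0.1281] [0.019 0.011 0.01 ]
    rays [[0.6098, -0.066]]
green [232.8 172.8] 4 zmax 0.131 n top 3 [ 0.5739 -0.102   0.1295] [0.003 0.002 0.006]
    rays [[0.5743, -0.1016]]
green [212.5 239.9] 10 zmax 0.064 n top 0 [0.7869 0.0243 0.0601] 
white top [231.  173.5] 2 [ 0.5786 -0.106   0.1244]
white top [254.  181.5] 2 [ 0.5553 -0.0157  0.1303]
white top [257. 180.] 1 [ 0.543  -0.0135  0.1302]
white top [229. 183.] 1 [ 0.6156 -0.0764  0.1246]
white top [240.2 185.9] 18 [ 0.6006 -0.0366  0.1275]
white top [226.8 195.5] 22 [ 0.6626 -0.0363  0.1279]
```

```bash
python3 - <<'E'
from h import *
for n in("top","scene"):
    d=pickle.load(open(n+".pkl","rb")); X=cloud(d)
    P=X[(X[...,0]>.48)&(X[...,0]<.78)&(np.abs(X[...,1]+.03)<.18)]
    P=P[(P[:,2]>.082)&(P[:,2]<.097)]
    r=cv2.minAreaRect((P[:,:2]*1000).astype(np.float32)); print(n,len(P),r)
# edge directions: rear rim and side rims in top
d=pickle.load(open("top.pkl","rb"))
for a,b in[((219,157.5),(306,137.5)),((305,207.2),(322,182))]:
    print(ray(d,*a,.09),ray(d,*b,.09))
A=ray(d,205+85/6,115+252/6,.09);B=ray(d,205+612/6,115+130/6,.09);v=A-B;print(A,B,np.linalg.norm(v),np.arctan2(-v[0],v[1]))
E
```

```text
top 1578 ((629.0162963867188, -47.426422119140625), (155.4652099609375, 277.1751403808594), 12.932825088500977)
scene 911 ((633.5470581054688, -46.248748779296875), (153.77223205566406, 279.12255859375), 13.327068328857422)
[0.66868366 0.09733554 0.09      ] [ 0.72568257 -0.15535914  0.09      ]
[ 0.52170861 -0.14584181  0.09      ] [ 0.59329161 -0.196349    0.09      ]
[0.67016999 0.09686824 0.09      ] [ 0.72817239 -0.15834352  0.09      ] 0.2617199260439827 0.22347558751922098
```

```bash
python3 -m inch '[{"delta_pos":[0.05,0.06,0],"turn":0.15},{"delta_pos":[0.412,0.505,0],"turn":1.345},{"delta_pos":[0.412,0.505,0],"turn":1.345},{"delta_pos":[0.412,0.505,0],"turn":1.345},{"delta_pos":[0.412,0.505,0],"turn":1.345},{"delta_pos":[0.412,0.505,0],"turn":1.345},{"delta_pos":[0.412,0.505,0],"turn":1.345},{"delta_pos":[0.412,0.505,0],"turn":1.345},{"delta_pos":[0.412,0.505,0],"turn":1.345},{"delta_pos":[0.412,0.505,0],"turn":1.345},{"delta_pos":[0.412,0.505,0],"turn":1.345},{"delta_pos":[0.412,0.505,0],"turn":1.345}]' 0.6
python3 -c "
from workcell import env;s=env.get_state();print(s)"
```

```text
time_s: 1.6
tcp_pos: [0.6741, -0.033, 0.2304]
tcp_rot: [-3.141, -0.001, 1.799]
contact_force: [0.2, -0.9, -0.1]
grip_width: 0.0682
{'time_s': 1.6, 'q': array([-1.51334684e-01,  4.67692313e-01,  1.33509538e+00,  2.48526295e-04,
        1.33971168e+00, -3.79368910e-01]), 'joint_vel': array([-0.04117045, -0.0193891 ,  0.03634171, -0.02391362,  0.00514138,
       -0.01582177]), 'tau': array([  1.75888103, -60.44638395, -29.70346928,   0.32556994,
        -0.11206023,   0.18886782]), 'tcp_pos': array([ 0.67407808, -0.03300957,  0.23038897]), 'tcp_rot': array([-3.14083997e+00, -5.60464043e-04,  1.79877331e+00]), 'contact_force': array([ 0.17954552, -0.88253175, -0.12975017]), 'torque': array([-0.05938087,  0.02628094,  0.04643795]), 'grip_width': 0.06821046613990674}
```

```bash
python3 -m inch '[{"delta_pos":[0,0,-0.04],"turn":0},{"delta_pos":[0,0,-0.085],"turn":0},{"delta_pos":[0,0,-0.085],"turn":0},{"delta_pos":[0,0,-0.085],"turn":0}]'
python3 - <<'E'
from h import *
from workcell import env
a=env.snapshot("scene")["frame"];b=env.snapshot("top")["frame"]
f=lambda x:cv2.resize(x,None,fx=4,fy=4,interpolation=cv2.INTER_CUBIC)
cv2.imwrite("pics/m1.png",np.hstack([f(a[130:250,175:275]),f(b[115:235,220:320])]))
E
```

```text
time_s: 2.1
tcp_pos: [0.6738, -0.0359, 0.1476]
tcp_rot: [3.141, 0.001, 1.795]
contact_force: [0.3, -1.1, 0.5]
grip_width: 0.0683
```

View pics/m1.png

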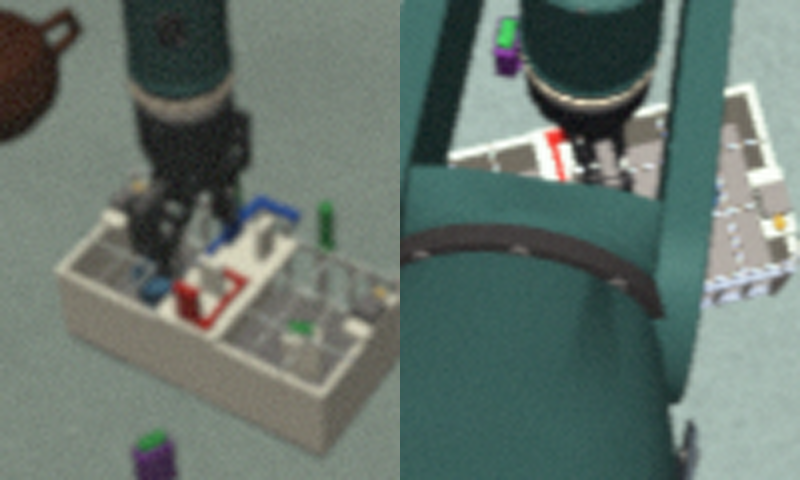

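```bash
python3 - <<'E'
from h import *
from workcell import env
s=env.get_state(); p=s["tcp_pos"]; print(s["tcp_pos"],s["tcp_rot"])
u=np.array([np.cos(.225),np.sin(.225),0])
d=pickle.load(open("scene.pkl","rb"))
for k in(-.041,0,.041):
    q=proj(d,p+k*u+[0,0,.004]); print(k,q,(q-[175,130])*4)
print((proj(d,[.674,-.034,.115])-[175,130])*4)
a=env.snapshot("scene");cv2.imwrite("pics/m2.png",cv2.resize(a["frame"][140:220,180:280],None,fx=8,fy=7.5 if 0 else 7,interpolation=cv2.INTER_CUBIC))
E
```

```text
[ 0.67483015 -0.03573525  0.14869157] [3.13823255e+00 1.42489316e-03 1.79526340e+00]
-0.041 [230.75869499 184.64118231] [223.03477994 218.56472923]
0 [223.71471723 192.32882952] [194.85886893 249.31531807]
0.041 [216.41293945 200.29783418] [165.65175782 281.19133673]
[200.05922246 281.25978995]
```

View pics/m2.png

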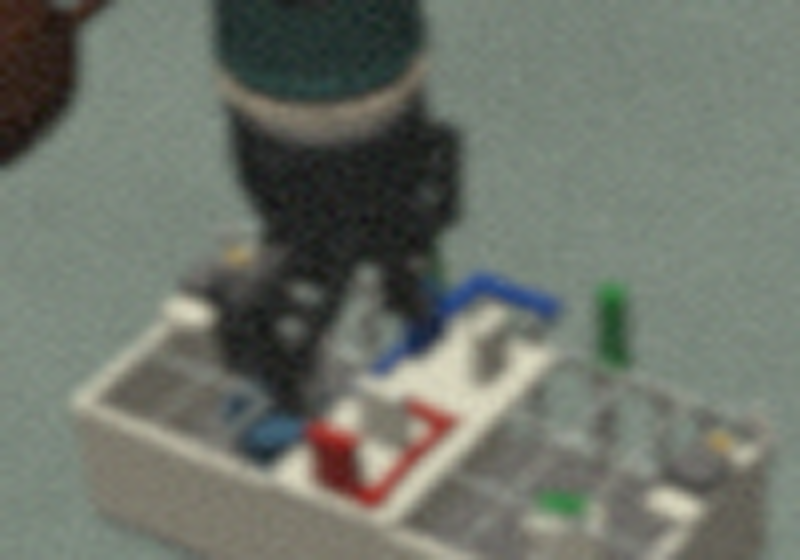

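The finger tips appear at (216,198) and (233,185), within about 2 px of their projected positions, so I'm descending.

```bash
python3 -m inch '[{"delta_pos":[0,0,-0.015],"turn":0},{"delta_pos":[0,0,-0.03],"turn":0},{"delta_pos":[0,0,-0.041],"turn":0},{"delta_pos":[0,0,-0.041],"turn":0}]'
python3 -m inch '[{"delta_pos":[0,0,0],"turn":0},{"delta_pos":[0,0,0],"turn":0},{"delta_pos":[0,0,0],"turn":0},{"delta_pos":[0,0,0],"turn":0}]' -0.35
python3 -c "
from workcell import env;s=env.get_state();print(s['tcp_pos'],s['contact_force'],s['grip_width'])"
```

```text
time_s: 2.75
tcp_pos: [0.6722, -0.0348, 0.1034]
tcp_rot: [-3.138, -0.001, 1.796]
contact_force: [-0.4, -0.3, 0.2]
grip_width: 0.0684
time_s: 3.25
tcp_pos: [0.672, -0.0357, 0.1073]
tcp_rot: [-3.14, 0.001, 1.796]
contact_force: [-9.2, -2.1, 13.3]
grip_width: 0.0296
[ 0.67202728 -0.03566384  0.10734225] [-9.23366783 -2.1278683  13.25297805] 0.029552553237729918
```

```bash
python3 -m inch '[{"delta_pos":[0,0,0.003],"turn":0},{"delta_pos":[0,0,0.006],"turn":0},{"delta_pos":[0,0,0.006],"turn":0}]' -1
python3 - <<'E'
from h import *
from workcell import env
a=env.snapshot("scene");cv2.imwrite("pics/m3.png",cv2.resize(a["frame"][150:225,190:270],None,fx=9,fy=8 if 0 else 8,interpolation=cv2.INTER_CUBIC))
s=env.get_state();print(s['tcp_pos'],s['contact_force'],s['grip_width'])
E
```

```text
time_s: 3.62
tcp_pos: [0.6719, -0.0356, 0.1075]
tcp_rot: [-3.138, -0.001, 1.796]
contact_force: [2.7, -4.8, -23.8]
grip_width: 0.0296
[ 0.67186815 -0.03569379  0.10750851] [  1.79380518  -4.65344738 -25.16739872] 0.02957722211736802
```

View pics/m3.png

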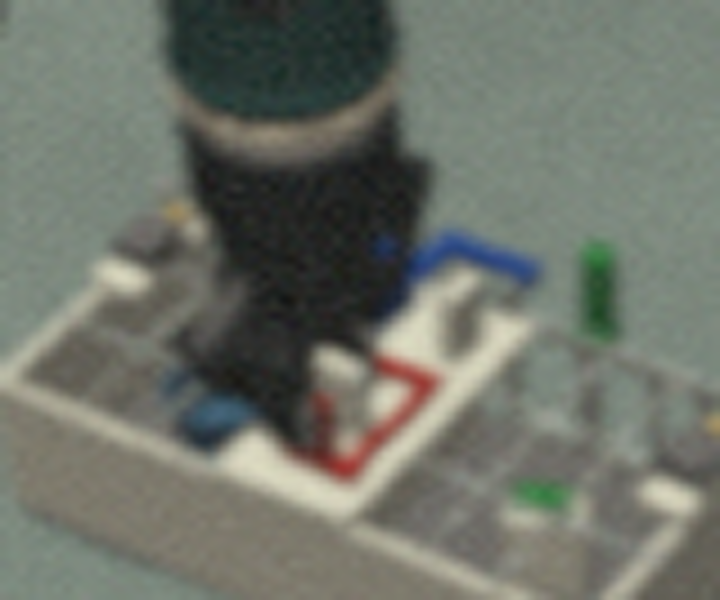

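Both faces are gripped: the width has settled at 29.6 mm, and friction held against the lift. The picture shows the red tab moved up to its post. Next I'll release, go up, and measure again.

```bash
python3 -m inch '[{"delta_pos":[0,0,0],"turn":0},{"delta_pos":[0,0,0],"turn":0},{"delta_pos":[0,0,0],"turn":0},{"delta_pos":[0,0,0.05],"turn":0},{"delta_pos":[0,0,0.08],"turn":0},{"delta_pos":[0,0,0.12],"turn":0},{"delta_pos":[0,0,0.12],"turn":0}]' 0.5
python3 - <<'E'
from h import *
from workcell import env
a=env.snapshot("scene");cv2.imwrite("pics/m4.png",cv2.resize(a["frame"][130:225,180:280],None,fx=7,fy=6,interpolation=cv2.INTER_CUBIC))
X=cloud(a); h=cv2.cvtColor(a["frame"],cv2.COLOR_BGR2HSV); H,S=h[...,0],h[...,1]
m=((H<8)|(H>172))&(S>140)&(X[...,2]>.12)&(X[...,2]<.14)&(np.abs(X[...,1]+.03)<.05)&(X[...,0]>.6)
print(m.sum(),X[m].mean(0),[ray(a,*np.argwhere(m).mean(0)[::-1],.13)])
E
```

```text
time_s: 4.55
tcp_pos: [0.6761, -0.0352, 0.2365]
tcp_rot: [3.133, 0.003, 1.796]
contact_force: [0.7, 0.5, 0.5]
grip_width: 0.064
16 [ 0.68554797 -0.02889005  0.12641348] [array([ 0.68760466, -0.0262781 ,  0.13      ])]
```

View pics/m4.png

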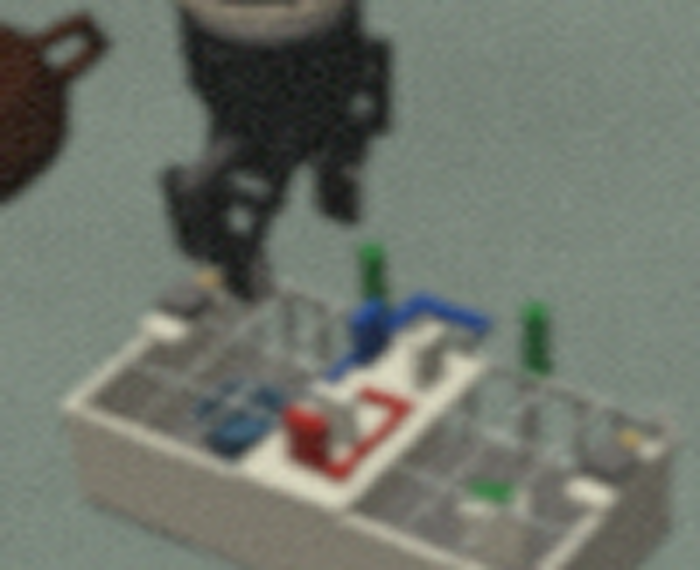

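The red tab has moved about 12 mm in (scene pixel about (222,203)). Next is the blue catch: squeeze centre at about (0.602, -0.049), jaws along keeper y.

```bash
python3 -m inch '[{"delta_pos":[-0.071,-0.014,0],"turn":-1.571},{"delta_pos":[-0.071,-0.014,0],"turn":-1.571},{"delta_pos":[-0.071,-0.014,0],"turn":-1.571},{"delta_pos":[-0.071,-0.014,0],"turn":-1.571},{"delta_pos":[-0.071,-0.014,0],"turn":-1.571},{"delta_pos":[-0.071,-0.014,0],"turn":-1.571},{"delta_pos":[-0.071,-0.014,0],"turn":-1.571},{"delta_pos":[-0.071,-0.014,0],"turn":-1.571},{"delta_pos":[-0.071,-0.014,0],"turn":-1.571},{"delta_pos":[-0.071,-0.014,-0.04],"turn":-1.571},{"delta_pos":[-0.071,-0.014,-0.08],"turn":-1.571},{"delta_pos":[-0.071,-0.014,-0.08],"turn":-1.571}]' 0.6
python3 - <<'E'
from h import *
from workcell import env
a=env.snapshot("scene");cv2.imwrite("pics/m5.png",cv2.resize(a["frame"][130:225,180:280],None,fx=7,fy=6,interpolation=cv2.INTER_CUBIC))
s=env.get_state();p=s["tcp_pos"];print(p,s["tcp_rot"],s["contact_force"])
v=np.array([-.223,.975,0])
for k in(-.041,0,.041):print((proj(a,p+k*v+[0,0,.004])-[180,130])*[7,6])
E
```

```text
time_s: 6.1
tcp_pos: [0.5987, -0.0483, 0.1475]
tcp_rot: [-3.138, 0.008, 0.225]
contact_force: [-0.7, -0.2, 0.7]
grip_width: 0.0686
[ 0.60065689 -0.04865396  0.14977244] [-3.13959099  0.0041272   0.22483696] [-0.51027691 -0.57827075 -0.35357683]
[331.14235135 265.72236781]
[401.90437026 291.77018099]
[474.2387945  318.39680355]
```

View pics/m5.png

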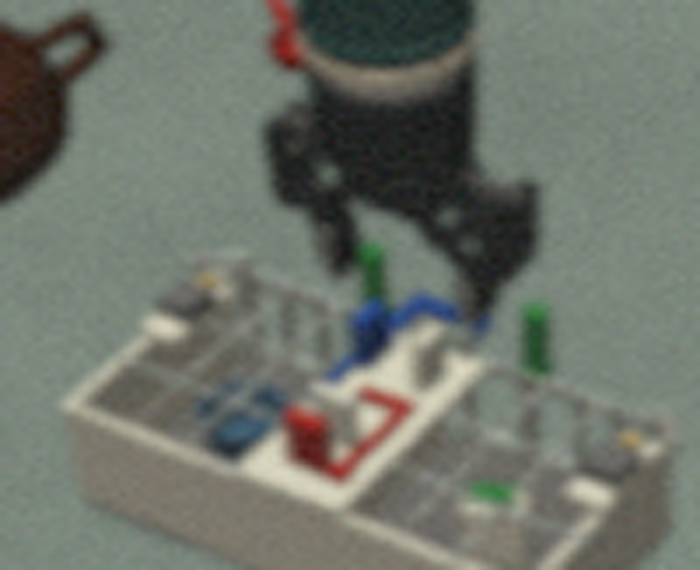

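The finger tips at crop (340,265) and (480,315) match the projections, and they straddle the blue tab and its post. Descending and squeezing.

```bash
python3 -m inch '[{"delta_pos":[0.001,0,-0.015],"turn":0},{"delta_pos":[0.001,0,-0.03],"turn":0},{"delta_pos":[0.001,0,-0.042],"turn":0},{"delta_pos":[0.001,0,-0.042],"turn":0}]'
python3 -m inch '[{"delta_pos":[0,0,0],"turn":0},{"delta_pos":[0,0,0],"turn":0},{"delta_pos":[0,0,0],"turn":0},{"delta_pos":[0,0,0],"turn":0},{"delta_pos":[0,0,0],"turn":0}]' -0.5
```

```text
time_s: 6.65
tcp_pos: [0.6024, -0.0489, 0.108]
tcp_rot: [-3.141, 0.002, 0.225]
contact_force: [0.1, -0.6, -0.6]
grip_width: 0.0684
time_s: 7.28
tcp_pos: [0.604, -0.0475, 0.1111]
tcp_rot: [-3.14, -0.002, 0.225]
contact_force: [-2.4, 6.2, 10.5]
grip_width: 0.0292
```

The width is 29.2 mm, the same signature as on the red catch. Release, go up and look.

```bash
python3 -m inch '[{"delta_pos":[0,0,0],"turn":0},{"delta_pos":[0,0,0],"turn":0},{"delta_pos":[0,0,0],"turn":0},{"delta_pos":[0,0,0.05],"turn":0},{"delta_pos":[0,0,0.08],"turn":0},{"delta_pos":[0,0,0.12],"turn":0},{"delta_pos":[0,0,0.12],"turn":0}]' 0.5
python3 - <<'E'
from h import *
from workcell import env
a=env.snapshot("scene");pickle.dump(a,open("scene2.pkl","wb"));cv2.imwrite("pics/m6.png",cv2.resize(a["frame"][130:225,180:280],None,fx=7,fy=6,interpolation=cv2.INTER_CUBIC))
X=cloud(a); h=cv2.cvtColor(a["frame"],cv2.COLOR_BGR2HSV); H,S=h[...,0],h[...,1]
for k,m in{"blue":(H>105)&(H<125)&(S>140),"green":(H>45)&(H<75)&(S>100)}.items():
    m=m&(X[...,2]>.12)&(X[...,2]<.14)&(np.abs(X[...,1]+.05)<.1)&(X[...,0]>.5)
    n,l,st,c=cv2.connectedComponentsWithStats(m.astype(np.uint8),connectivity=8)
    for i in range(1,n): print(k,st[i,4],X[l==i].mean(0).round(4),ray(a,*c[i],.13).round(4),c[i])
E
```

```text
time_s: 8.15
tcp_pos: [0.6057, -0.0496, 0.2327]
tcp_rot: [3.139, -0.006, 0.225]
contact_force: [0.3, 0.1, -0.5]
grip_width: 0.0641
blue 11 [ 0.6048 -0.057   0.1277] [ 0.6063 -0.0552  0.13  ] [235.18181818 183.54545455]
green 7 [ 0.5728 -0.1038  0.1278] [ 0.5744 -0.102   0.13  ] [232.57142857 172.28571429]
green 9 [ 0.5517 -0.0103  0.1274] [ 0.5536 -0.0085  0.13  ] [255.88888889 182.33333333]
```

View pics/m6.png

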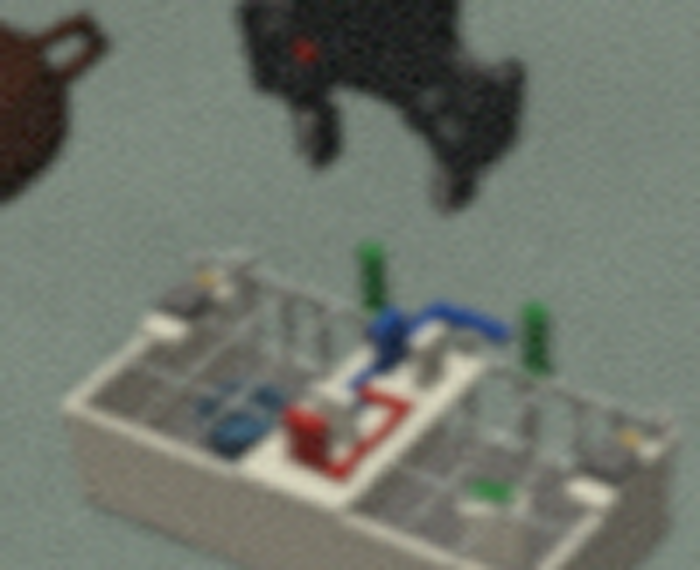

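The blue tab is shut, having moved about 11 mm (scene pixel (235,184)), and both gates are still closed. The left pull averages (0.550, -0.0126) over the two views. Next I'll turn to grip the peg along keeper x.

```bash
python3 -m inch '[{"delta_pos":[-0.0525,0.036,0],"turn":1.571},{"delta_pos":[-0.0525,0.036,0],"turn":1.571},{"delta_pos":[-0.0525,0.036,0],"turn":1.571},{"delta_pos":[-0.0525,0.036,0],"turn":1.571},{"delta_pos":[-0.0525,0.036,0],"turn":1.571},{"delta_pos":[-0.0525,0.036,0],"turn":1.571},{"delta_pos":[-0.0525,0.036,0],"turn":1.571},{"delta_pos":[-0.0525,0.036,0],"turn":1.571},{"delta_pos":[-0.0525,0.036,0],"turn":1.571},{"delta_pos":[-0.0525,0.036,-0.04],"turn":1.571},{"delta_pos":[-0.0525,0.036,-0.07],"turn":1.571},{"delta_pos":[-0.0525,0.036,-0.07],"turn":1.571}]' 0.1
python3 - <<'E'
from h import *
from workcell import env
a=env.snapshot("scene");cv2.imwrite("pics/m7.png",cv2.resize(a["frame"][130:225,180:280],None,fx=7,fy=6,interpolation=cv2.INTER_CUBIC))
s=env.get_state();p=s["tcp_pos"];print(p,s["tcp_rot"],s["contact_force"],s["grip_width"])
u=np.array([.9748,.2231,0])
for k in(-.028,0,.028):print((proj(a,p+k*u+[0,0,.004])-[180,130])*[7,6])
v=np.array([-.2231,.9748,0]);w=-.008*u-.077*v
for f in np.arange(0,1.6,.13):
    c,n=np.cos(-f),np.sin(-f); r=np.array([c*w[0]-n*w[1],n*w[0]+c*w[1]])-w[:2]; print(round(f,2),r.round(4))
E
```

```text
time_s: 9.7
tcp_pos: [0.5476, -0.0126, 0.1558]
tcp_rot: [-3.134, -0.003, 1.796]
contact_force: [-0.0, 0.0, 0.0]
grip_width: 0.0468
[ 0.54923951 -0.0128319   0.15757579] [-3.13725172e+00 -1.68293264e-03  1.79568928e+00] [-0.17259358 -1.08358203 -0.24267712] 0.04707249014532423
[560.40624258 236.88617714]
[530.23925913 266.30486481]
[499.34673599 296.43109508]
0.0 [0. 0.]
0.13 [-0.01   -0.0006]
0.26 [-0.0201  0.0002]
0.39 [-0.0299  0.0022]
0.52 [-0.0394  0.0055]
0.65 [-0.0484  0.01  ]
0.78 [-0.0568  0.0156]
0.91 [-0.0643  0.0223]
1.04 [-0.0709  0.0299]
1.17 [-0.0765  0.0382]
1.3 [-0.0809  0.0473]
1.43 [-0.0841  0.0568]
1.56 [-0.0861  0.0666]
```

View pics/m7.png

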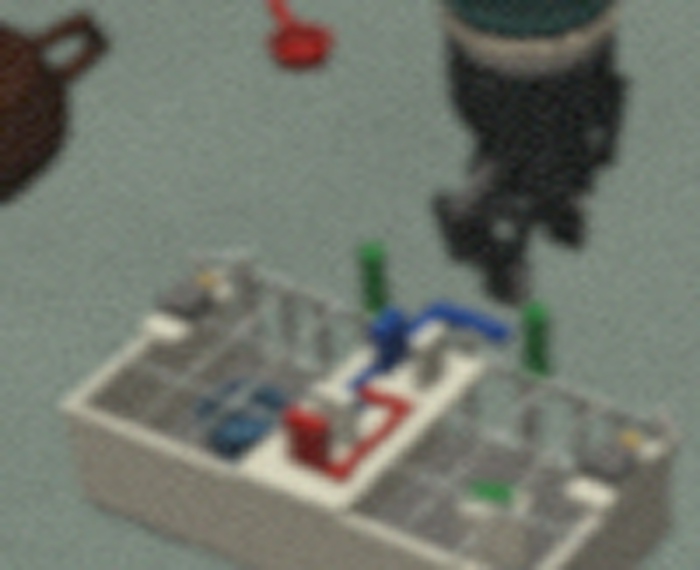

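The fingers sit directly over the left peg: projected tip centre (530,266) at z=0.16, peg top at crop (537,305). Descending and gripping.

```bash
python3 -m inch '[{"delta_pos":[0,0,-0.02],"turn":0},{"delta_pos":[0,0,-0.04],"turn":0},{"delta_pos":[0,0,-0.048],"turn":0},{"delta_pos":[0,0,-0.048],"turn":0}]'
python3 -m inch '[{"delta_pos":[0,0,0],"turn":0},{"delta_pos":[0,0,0],"turn":0},{"delta_pos":[0,0,0],"turn":0},{"delta_pos":[0,0,0],"turn":0}]' -1
```

```text
time_s: 10.25
tcp_pos: [0.5511, -0.0131, 0.1116]
tcp_rot: [-3.142, 0.0, 1.796]
contact_force: [-0.0, -0.3, 0.5]
grip_width: 0.0472
time_s: 10.75
tcp_pos: [0.5491, -0.0137, 0.1122]
tcp_rot: [-3.138, 0.001, 1.796]
contact_force: [-6.5, -4.1, 9.0]
grip_width: 0.0116
```

The peg is gripped (11.6 mm reading, with the same -2.5 mm offset as before). Swinging along the arc.

```bash
python3 -m inch '[{"delta_pos":[-0.005,0,0],"turn":-0.065},{"delta_pos":[-0.010,-0.0005,0],"turn":-0.13},{"delta_pos":[-0.020,0,0],"turn":-0.26},{"delta_pos":[-0.030,0.002,0],"turn":-0.39},{"delta_pos":[-0.030,0.002,0],"turn":-0.39}]'
python3 -m inch '[{"delta_pos":[-0.0095,0.0035,0],"turn":-0.13},{"delta_pos":[-0.0185,0.008,0],"turn":-0.26},{"delta_pos":[-0.027,0.0135,0],"turn":-0.39},{"delta_pos":[-0.0345,0.020,0],"turn":-0.52},{"delta_pos":[-0.041,0.0275,0],"turn":-0.65},{"delta_pos":[-0.041,0.0275,0],"turn":-0.65}]'
```

```text
time_s: 11.38
tcp_pos: [0.5207, -0.0121, 0.1123]
tcp_rot: [3.141, 0.002, 1.406]
contact_force: [-1.5, -4.4, 3.4]
grip_width: 0.0114
time_s: 12.12
tcp_pos: [0.478, 0.0156, 0.1123]
tcp_rot: [-3.141, 0.003, 0.756]
contact_force: [-6.2, -7.1, 11.1]
grip_width: 0.0116
```

```bash
python3 -m inch '[{"delta_pos":[-0.0055,0.0085,0],"turn":-0.13},{"delta_pos":[-0.010,0.0175,0],"turn":-0.26},{"delta_pos":[-0.013,0.027,0],"turn":-0.39},{"delta_pos":[-0.0145,0.032,0],"turn":-0.45},{"delta_pos":[-0.0145,0.032,0],"turn":-0.45},{"delta_pos":[-0.0145,0.032,0],"turn":-0.45},{"delta_pos":[-0.0145,0.032,0],"turn":-0.45}]'
python3 - <<'E'
from h import *
from workcell import env
a=env.snapshot("scene");b=env.snapshot("top")
cv2.imwrite("pics/m8.png",cv2.resize(a["frame"][130:225,180:280],None,fx=7,fy=6,interpolation=cv2.INTER_CUBIC))
cv2.imwrite("pics/m9.png",cv2.resize(b["frame"][110:240,200:340],None,fx=5,fy=4.5,interpolation=cv2.INTER_CUBIC))
s=env.get_state();print(s["tcp_pos"],s["tcp_rot"],s["contact_force"],s["grip_width"],s["joint_vel"].round(3))
p=s["tcp_pos"][:2]-[.5406,.0643]; w=-.008*np.array([.9748,.2231])-.077*np.array([-.2231,.9748])
print(np.linalg.norm(p),(np.arctan2(w[1],w[0])-np.arctan2(p[1],p[0]))%(2*np.pi))
E
```

```text
time_s: 13.0
tcp_pos: [0.463, 0.0478, 0.1122]
tcp_rot: [-3.142, 0.004, 0.307]
contact_force: [-8.2, -3.2, 14.6]
grip_width: 0.0112
[0.46308917 0.04780236 0.11218285] [3.14157657 0.00394207 0.30696334] [-8.30262058 -4.62089961 15.47942112] 0.0112585449745582 [-0.001 -0.    -0.     0.    -0.001 -0.001]
0.07924708560206703 1.4825505418860916
```

View pics/m8.png

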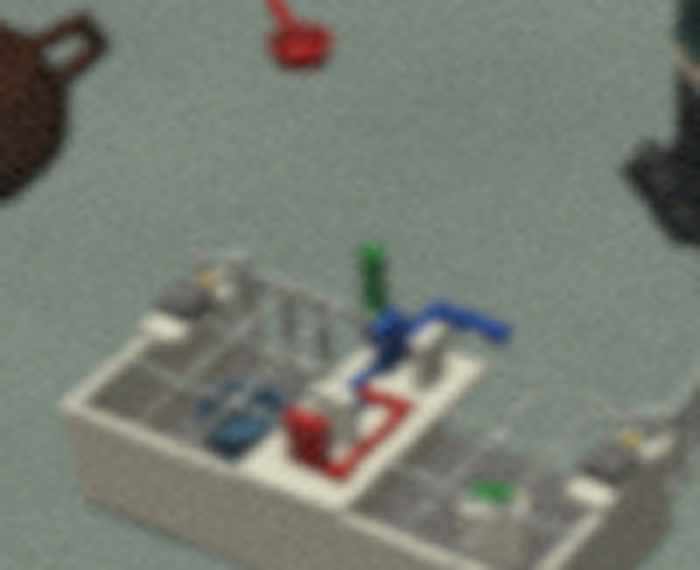

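View pics/m9.png

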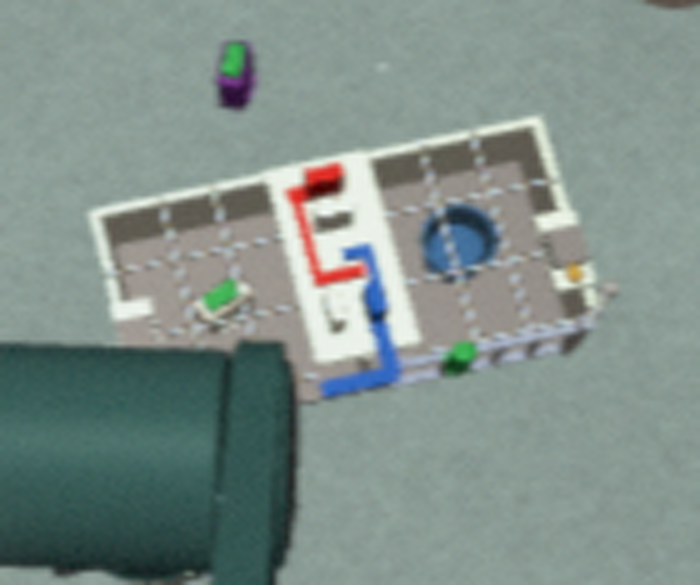

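```bash
python3 - <<'E'
from h import *
from workcell import env
a=env.snapshot("scene")
cv2.imwrite("pics/m10.png",cv2.resize(a["frame"][120:215,240:340],None,fx=7,fy=6,interpolation=cv2.INTER_CUBIC))
E
```

```text
(no output)
```

View pics/m10.png

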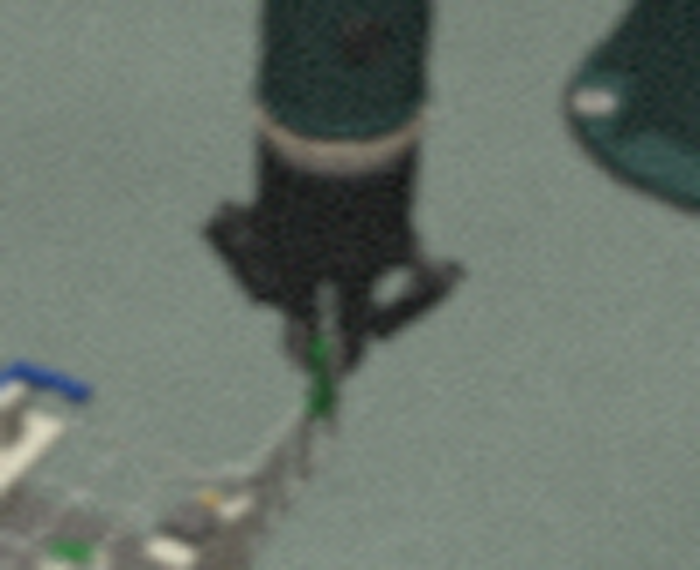

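The green pull sits between the fingers at crop (320,370), and the gate stands about square to the front. Handing in.

```bash
python3 -c "
from workcell import env;print(env.finish_job());s=env.get_state();print(s['time_s'],s['tcp_pos'],s['contact_force'],s['grip_width'])"
```

```text
the job is handed in; nothing more can be done
None
the job is handed in; nothing more can be done
```

I squeezed the red catch, then the blue catch, and swung the left gate, the one in front of the white dispenser. I handed the job in at about 13 s of the 54 s, still gripping its green pull; the hand-in gives no verdict.

- **Catches:** The pictures afterwards show both tabs against their posts, moved about 11–12 mm. On both squeezes the gripper read about 29.5 mm instead of the expected 32 mm. It read about 2.5 mm low on the 14 mm peg too, so I took it as a reading offset.
- **Left gate:** It stands at about 1.48 rad, worked out from the TCP position and my estimate of the hinge, and the arm was still. The close-up shows the peg between the fingers and the gate about square to the front. The TCP is about 79 mm from my estimated hinge rather than 77.4 mm, which is within the measuring error.
- **Forces:** The tool read about 8 N sideways and 15 N upward while holding the gate. The largest I saw was about 25 N, from lifting slightly while still gripping the red catch.
- **Everything else:** In the last pictures the right gate was closed, and the dispenser and the egg cup in its bay looked unmoved. I did not re-measure the kettle, teapot, scoop and loose egg cup; the arm passed well above the teapot and scoop and did not go near the other two.

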